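Build up a tumble-dryer drum roller on its axle

ROBOT

A 6-joint arm with a two-finger parallel gripper is mounted at the origin on the work surface. World frame = base frame: x ahead of the robot, y to its left, z up, the work surface at z = 0. Lengths are in m, angles in rad, forces in N, time in s.
With the tool pointing down it reaches from about 0.3 to 0.95 m from the base axis. Payload 3.1 kg.
Tool frame: the origin (TCP) lies midway between the tips of the shut fingers; the grasp point (between the pads) lies 19 mm behind it; z points along the fingers, y is the line along which they close (so a half turn about z gives the same grasp; the last joint's range is limited). The gripper opens to 85 mm and grips with 20 to 120 N. Pads are 22 mm wide; open, the fingers measure 114 mm over their backs; the gripper's body (76 mm by 85 mm) begins 54 mm behind the grasp point. The pads swing forward as they close: fully open they stand 13 mm farther back than shut.
Start: joints at [1.27, 0.308, 1.634, -0, 1.2, -0.07], TCP at [0.143, 0.608, 0.199] pointing down, gripper open.
Joint ranges: [-3.06, 3.06], [-0.79, 1.96], [0.05, 2.63], [-1.19, 4.34], [0.05, 2.64], [-2.94, 2.94]. Speed limits (rad/s): [2.79, 2.79, 3.14, 3.14, 3.14, 3.14].

INTERFACE

Orientations are given as a unit quaternion [w, x, y, z].
In Python, from workcell import env, get_image gives the robot as it stands.
- The arm moves only by the shell command python3 -m creep 'ROWS' [FORCE]. ROWS is rows parted by semicolons, their numbers by spaces, 1 to 8 of them, each of 5 numbers: the finger opening in m, then dx, dy, dz in m, then a turn about the tool's z in rad; each row is the pose to reach, as a shift and turn from the pose commanded when the command began, along the tool's axes at that moment; what a row does not reach only later rows make up. A row lasts 1/8 s, in which the tool goes at most 0.0625 m and 0.188 rad, less where a joint would pass 70% of its speed; a pose out of reach is approached as far as the arm can. The fingers move at their own pace and stop on an object; FORCE is the grip in N (left out, the last holds). Time passes only in rows, so rows that do not move let the fingers close. It prints the time, the measured TCP pose, the force, the opening and the grip force at its end.
- env.state(): the state, without advancing time (a new reading comes with each control period).
- get_image(name): name is "side" or "top" or "wrist"; returns a dict with "frame" (480x640x3 uint8, blue, green, red), "depth" (480x640 float32, m along the optical axis (not along the pixel's ray), 0 where there is no reading), "camera_matrix" (3x3 intrinsics, pixels), "k1" (the pictures are not rectified: a ray, as slopes to the right and down, at radius r is drawn at 1 + k1 r^2 times it, then the intrinsics apply), "cam_to_world" (4x4, takes a point from camera to world coordinates). Camera axes: x right, y up, looking along -z (the intrinsics and any distortion apply to the point x, -y, -z); pixel columns grow to the right and rows downward; lengths in m; the calibration is good to about 2 mm. A picture is of the moment at which its call begins.
- env.job_done(): hands the job in; it is judged then, once.
The state is a dict: "clock": time; "q": joint angles; "qvel": joint speeds; "tau": joint torques, N m; "ee_pos": TCP position; "tool_rot": TCP orientation; "ft_force": force on the tool from outside, world axes, zero at the start; "torque": the same for the moment, N m; "opening": finger opening in m; "grasp_force": force on a finger pad.
Only numpy, scipy, OpenCV 4.12 (cv2) and the standard library are available. Lean on these libraries where they do the work, as an engineer would, in place of code of your own. Each camera call takes 0.05 s, during which the arm holds its last target. There are 200 camera calls.

TASK

Build up the new drum roller on the dryer bracket held in the vice: onto the upright axle goes first the blue spacer, then the new roller (black tyre, white hub), then the brass thrust ring, and last the dark steel retaining collar. Every part must sit flat, fully down on the one below it, and be let go. Leave the worn brown roller where it lies.

Things in the scene. Friction and masses are not known exactly. Their poses are not given: they have to be found in the camera images.
- mount: Fixed target: grey bracket in a blue vice (200 mm in x, 105 in y), bright steel axle upright. Origin on the axle's centre line at table height, z up; vice handle to -x. Bracket plate 70 x 60 mm, top at z 72 mm; shoulder 28 mm wide, top (first seat) at z 78 mm. Axle 16 mm thick to z 140 mm, tapering to a 5 mm tip at z 152 mm. Parts with 20 mm bores slide down it freely. Stands left or right.
- spacer: First part: a blue nylon spacer ring lying flat, outer diameter 44 mm, bore 20 mm, 12 mm thick, 18 g. Origin at the centre of its underside, z up along the bore; home at 78 mm above the mount's origin.
- roller: Second part: the new drum roller lying flat, black rubber tyre, white hub, brass bush; outer diameter 60 mm, bore 20 mm, 26 mm high, about 120 g. Origin at the centre of its underside, z up along the bore; home at 90 mm above the mount's origin.
- thrust_ring: Third part: a plain brass thrust ring lying flat, outer diameter 42 mm, bore 20 mm, 10 mm thick, 85 g. Origin at the centre of its underside, z up along the bore; home at 116 mm above the mount's origin.
- collar: Fourth part: a plain dark steel retaining collar lying flat, with a small set screw in its side; outer diameter 40 mm, bore 20 mm, 14 mm high, about 100 g. Origin at the centre of its underside, z up along the bore; home at 126 mm above the mount's origin.
- worn_roller: Not to be used: the worn roller that was taken off, lying flat on the table, brown tyre and yellow-brown hub, same size as the new one (60 mm diameter, 26 mm high). Origin at the centre of its underside.
Mind the look-alikes: they are no part of the job. There is more than one size of the thrust_ring; the job needs the largest.

How it is judged:
On the way, in this order (a step that is already met when the one before it is completed fails the run):
1. the blue spacer is down on the axle's shoulder (horizontal distance between spacer and mount below 0.004 m and z of spacer in the frame of mount between 0.075 and 0.081 m and angle between spacer's own z axis and vertical below 0.12 rad), for 0.2 s.
2. the new roller is down on the spacer (all of step 1 and horizontal distance between roller and mount below 0.004 m and z of roller in the frame of mount between 0.087 and 0.093 m and angle between roller's own z axis and vertical below 0.12 rad), for 0.2 s.
3. the brass ring is down on the roller (all of step 2 and horizontal distance between thrust_ring and mount below 0.004 m and z of thrust_ring in the frame of mount between 0.113 and 0.119 m and angle between thrust_ring's own z axis and vertical below 0.12 rad), for 0.2 s.
At the end, for the whole second after the job is handed in: Blue spacer, new roller, brass ring and dark steel collar are on the axle in this order from below, each within 4 mm of the axle's centre line and 3 mm of its home height, level within 0.12 rad, at rest and released (all of step 3 and horizontal distance between collar and mount below 0.004 m and z of collar in the frame of mount between 0.123 and 0.129 m and angle between collar's own z axis and vertical below 0.12 rad and linear speed of each of spacer, roller, thrust_ring, collar below 0.02 m/s); the robot touches nothing.
It fails at once if the worn roller is moved more than 40 mm from where it lay (distance of worn_roller from where it was at the start of the episode above 0.04 m).
It also fails if it takes over 96 s, if anything falls off the work surface, if the arm or the gripper's body presses on something with over 40 N, if the wrist force passes 120 N, or if a joint passes its speed limit or range.

## Working session

There is one attempt and no reset: what is moved stays moved. The work goes in short steps, Python scripts to look and compute and a shell command to move; the robot and the scene stay as the last step left them, time stands still between calls to the robot, and variables do not carry over. Pictures are saved under pics/ and viewed, at most 14 in all, crops included, and the job is handed in when it is done.

```bash
mkdir -p pics; ls
python3 - <<'E'
from workcell import env,get_image
import cv2,numpy as np
s=env.state(); print({k:np.round(s[k],3) for k in s})
for n in("top","side"):
    d=get_image(n); cv2.imwrite(f"pics/{n}0.png",d["frame"]); np.savez(f"{n}0.npz",**d)
    print(n,d["camera_matrix"].round(1).tolist(),d["k1"],d["cam_to_world"].round(3).tolist())
E
```

```text
pics
{'clock': np.float64(0.0), 'q': array([ 1.27 ,  0.309,  1.635, -0.   ,  1.2  , -0.07 ]), 'qvel': array([-0.001,  0.   , -0.003,  0.   ,  0.   , -0.   ]), 'tau': array([-1.0000e-03, -4.1526e+01, -2.7666e+01, -0.0000e+00,  1.0000e-02,
       -0.0000e+00]), 'ee_pos': array([0.143, 0.608, 0.198]), 'tool_rot': array([-0.   ,  0.115,  0.993, -0.001]), 'ft_force': array([-0.503,  0.288, -0.003]), 'torque': array([ 0.011, -0.014,  0.   ]), 'grasp_force': np.float64(0.0), 'opening': np.float64(0.085)}
top [[616.1, 0.0, 315.0], [0.0, 616.1, 252.3], [0.0, 0.0, 1.0]] 0.011563755611523945 [[-0.005, 0.991, -0.133, 0.382], [-1.0, -0.004, 0.002, 0.012], [0.001, 0.133, 0.991, 1.241], [0.0, 0.0, 0.0, 1.0]]
side [[487.7, 0.0, 335.2], [0.0, 487.7, 244.6], [0.0, 0.0, 1.0]] 0.014103381996331675 [[-0.923, 0.198, -0.329, 0.235], [-0.385, -0.459, 0.801, 0.717], [0.008, 0.866, 0.5, 0.481], [0.0, 0.0, 0.0, 1.0]]
```

View pics/top0.png

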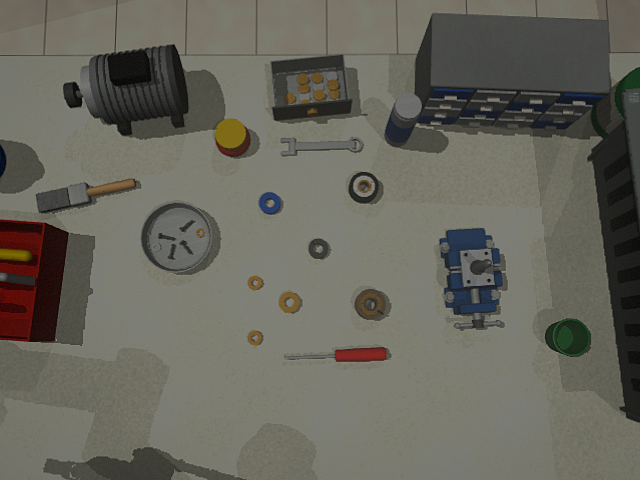

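View pics/side0.png

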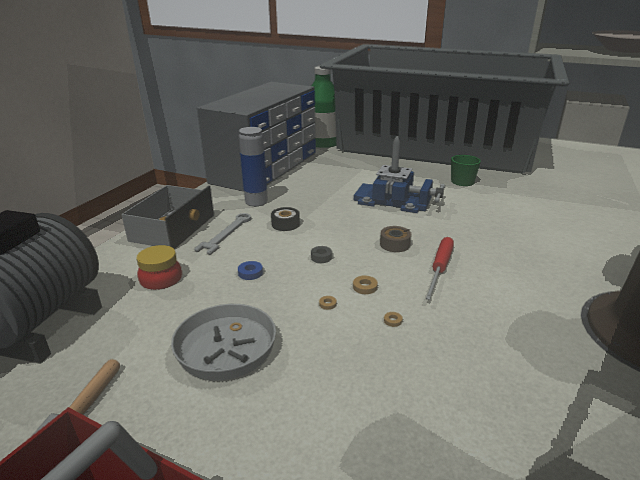

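Top view: spacer at (270,203), new roller (363,187), collar (318,248), and the largest brass ring at (290,302), with smaller ones at (255,283) and (255,338). The worn roller is at (372,305) and the axle at about (480,267). The side view agrees.

```bash
cat > h.py <<'E'
import cv2,numpy as np
def rays(d,uv):
    K=d["camera_matrix"]; k1=float(d["k1"])
    p=cv2.undistortPoints(np.float64(uv).reshape(-1,1,2),K,np.array([k1,0,0,0,0.]))[:,0]
    return np.c_[p[:,0],-p[:,1],-np.ones(len(p))]
def plane(d,uv,z):
    M=d["cam_to_world"]; r=rays(d,uv)@M[:3,:3].T; o=M[:3,3]
    return o+r*((z-o[2])/r[:,2])[:,None]
def cloud(d,u0,u1,v0,v1):
    uu,vv=np.meshgrid(np.arange(u0,u1),np.arange(v0,v1)); uv=np.c_[uu.ravel(),vv.ravel()]
    z=d["depth"][vv,uu].ravel(); k=z>0; uv=uv[k]; M=d["cam_to_world"]
    return uv,(rays(d,uv)*z[k][:,None])@M[:3,:3].T+M[:3,3]
def proj(d,P):
    M=d["cam_to_world"]; p=(np.atleast_2d(P)-M[:3,3])@M[:3,:3]
    s=np.c_[p[:,0]/-p[:,2],-p[:,1]/-p[:,2]]; r2=(s**2).sum(1,keepdims=True)
    return s*(1+float(d["k1"])*r2)@np.diag(np.diag(d["camera_matrix"])[:2])+d["camera_matrix"][:2,2]
def topface(d,c,h,w):
    """centre of the top face (height h) of the part around pixel c"""
    u,v=c; uv,P=cloud(d,u-w,u+w,v-w,v+w)
    zt=np.median(P[P[:,2]<.004,2]) if (P[:,2]<.004).any() else 0
    k=abs(P[:,2]-zt-h)<.004
    (cx,cy),r=cv2.minEnclosingCircle(np.float32(uv[k])); 
    X=plane(d,[[cx,cy]],h)[0]
    (wx,wy),wr=cv2.minEnclosingCircle(np.float32(plane(d,uv[k],h)[:,:2]*1000))
    return X.round(4),(round(wx/1000,4),round(wy/1000,4)),round(2*wr,1),round(float(zt),4),int(k.sum())
E
python3 - <<'E'
from h import *
t=dict(np.load("top0.npz")); s=dict(np.load("side0.npz"))
T=dict(spacer=(270,203,.012),roller=(364,187,.026),ring=(290,302,.01),collar=(318,248,.014),worn=(371,304,.026),rA=(255,283,.01),rB=(255,338,.01))
for n,(u,v,h) in T.items():
    a=topface(t,(u,v),h,28 if h>.02 else 22)
    p=proj(s,a[0])[0].round().astype(int)
    print(n,a,'side',p,topface(s,tuple(p),h,26)[:4])
for n,d,b in(("top",t,(440,510,225,330)),("side",s,(350,440,130,215))):
    uv,P=cloud(d,*b)
    for lo,hi in((.068,.075),(.076,.081),(.1,.138),(.14,.16)):
        k=(P[:,2]>lo)&(P[:,2]<hi)
        print(n,lo,k.sum(),P[k].mean(0).round(4),P[k].min(0).round(3),P[k].max(0).round(3))
    k=P[:,2]>.068;k&=P[:,2]<.075
    (c,sz,an)=cv2.minAreaRect(np.float32(P[k,:2]*1000)); print(c,sz,an)
    k=P[:,2]>.03; print(P[:,2].max(), cv2.minAreaRect(np.float32(P[k,:2]*1000)))
E
```

```text
spacer (array([0.6488, 0.1081, 0.012 ]), (0.6489, 0.1082), 92.0, -0.0005, 266) side [249 270] (array([0.6497, 0.1035, 0.012 ]), (0.6508, 0.1028), 50.6, 0.0014)
roller (array([ 0.6793, -0.0893,  0.026 ]), (0.6794, -0.0892), 60.8, -0.0005, 541) side [286 214] (array([ 0.7112, -0.1196,  0.026 ]), (0.7145, -0.1197), 158.8, 0.0016)
ring (array([0.4501, 0.0647, 0.01  ]), (0.4502, 0.0649), 86.3, -0.0002, 259) side [364 283] (array([0.4485, 0.063 , 0.01  ]), (0.4477, 0.0622), 48.3, 0.0013)
collar (array([0.5553, 0.0032, 0.014 ]), (0.5553, 0.0031), 40.0, -0.0004, 214) side [322 252] (array([0.557 , 0.0033, 0.014 ]), (0.5559, 0.0041), 46.6, 0.0015)
worn (array([ 0.4421, -0.0996,  0.026 ]), (0.4421, -0.0995), 61.1, -0.0003, 575) side [396 233] (array([ 0.4438, -0.1025,  0.026 ]), (0.4426, -0.0982), 67.8, 0.0015)
rA (array([0.4713, 0.1352, 0.01  ]), (0.4719, 0.1353), 91.5, -0.0004, 94) side [336 303] (array([0.4807, 0.0964, 0.01  ]), (0.477, 0.0974), 103.0, 0.0013)
rB (array([0.3747, 0.125 , 0.01  ]), (0.3752, 0.1247), 99.7, -0.0002, 97) side [396 315] (array([0.3981, 0.1071, 0.01  ]), (0.4012, 
[... 445 characters left out ...]
1517810821533
0.1548828108774778 ((470.8990783691406, -300.7117004394531), (150.6700439453125, 100.86506652832031), 3.2059781551361084)
side 0.068 469 [ 0.5398 -0.405   0.0725] [ 0.465 -0.576  0.068] [ 0.716 -0.266  0.075]
side 0.076 169 [ 0.5467 -0.4949  0.0785] [ 0.466 -0.576  0.076] [ 0.666 -0.284  0.081]
side 0.1 114 [ 0.5082 -0.2941  0.1191] [ 0.501 -0.304  0.1  ] [ 0.517 -0.288  0.137]
side 0.14 36 [ 0.509  -0.2961  0.1461] [ 0.503 -0.303  0.14 ] [ 0.516 -0.289  0.153]
(584.4804077148438, -417.55743408203125) (250.5819091796875, 307.4471435546875) 2.3923230171203613
0.15312087092180837 ((557.0223388671875, -413.2759094238281), (253.9950714111328, 368.7976989746094), 12.144723892211914)
```

```bash
python3 -m creep '0.085 -0.05 -0.03 0 -0.05;0.085 -0.1 -0.06 0 -0.1;0.085 -0.15 -0.09 0 -0.15;0.085 -0.2 -0.12 0 -0.2;0.085 -0.25 -0.15 0 -0.231;0.085 -0.3 -0.18 0 -0.231;0.085 -0.35 -0.21 0 -0.231;0.085 -0.4 -0.24 0 -0.231'
```

```text
clock: 1.1
ee_pos: [0.4784, 0.2817, 0.1987]
tool_rot: [-0.0, -0.0, 1.0, 0.0]
ft_force: [-0.4, 1.8, -0.5]
opening: 0.0846
grasp_force: 0.0
```

```bash
python3 -m creep '0.085 -0.04 -0.045 0 0;0.085 -0.08 -0.09 0 0;0.085 -0.13 -0.135 0 0;0.085 -0.16 -0.17 0 0;0.085 -0.16 -0.17 0 0;0.085 -0.16 -0.17 0 0'
python3 - <<'E'
from h import *
from workcell import env,get_image
d=get_image("wrist"); cv2.imwrite("pics/w1.png",d["frame"]); np.savez("w1.npz",**d)
print(env.state()["ee_pos"],d["camera_matrix"].round(1).tolist(),d["k1"],d["cam_to_world"].round(4).tolist())
E
```

```text
clock: 1.85
ee_pos: [0.6366, 0.1134, 0.1982]
tool_rot: [-0.001, 0.0, 1.0, 0.0]
ft_force: [-0.1, -0.0, 0.0]
opening: 0.0854
grasp_force: 0.0
[0.63639161 0.11397437 0.19836698] [[414.9, 0.0, 323.4], [0.0, 414.9, 246.9], [0.0, 0.0, 1.0]] -0.05833118347221685 [[0.0013, -0.959, -0.2834, 0.5629], [1.0, 0.0013, 0.0004, 0.1128], [-0.0001, -0.2834, 0.959, 0.3729], [0.0, 0.0, 0.0, 1.0]]
```

View pics/w1.png

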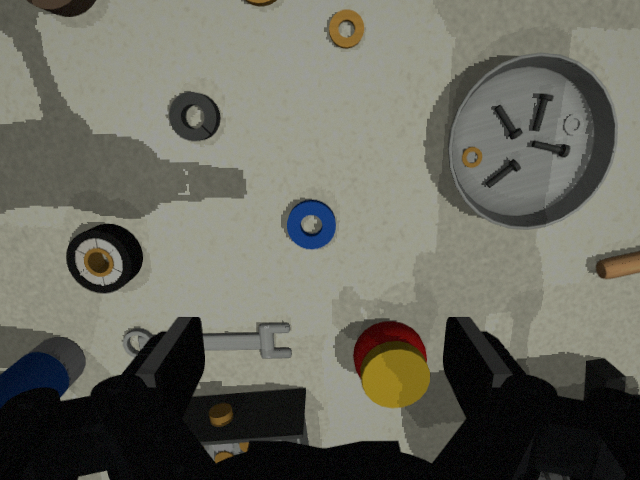

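The wrist view shows the spacer at (311,224), the roller at (104,258) and the collar at (194,116), with the set screw towards its lower right. I'll measure all three in every camera.

```bash
cat >> h.py <<'E'
def part(d,X,h,w=40):
    """part of height h near world X: component standing out of the table in depth; hull centre cast to the height"""
    u,v=proj(d,[X[0],X[1],h])[0].round().astype(int)
    u0,v0,u1,v1=max(u-w,0),max(v-w,0),min(u+w,640),min(v+w,480)
    uv,P=cloud(d,u0,u1,v0,v1)
    q=P[:,2]<.35*h; zt=np.median(P[q,2])
    m=np.zeros((480,640),np.uint8); k=(P[:,2]-zt>.6*h)&(P[:,2]-zt<h+.006); m[uv[k,1],uv[k,0]]=255
    n,L,S,C=cv2.connectedComponentsWithStats(m,connectivity=4)
    i=min([i for i in range(1,n) if S[i,4]>40],key=lambda i:np.hypot(*(C[i]-(u,v))))
    ys,xs=np.nonzero(L==i); W=plane(d,np.c_[xs,ys],.85*h)[:,:2]
    H=cv2.convexHull(np.float32(W*1000)); M=cv2.moments(H)
    return np.round([M["m10"]/M["m00"]/1000,M["m01"]/M["m00"]/1000],4),round(2000*np.sqrt(cv2.contourArea(H)/np.pi)/1000,1),round(float(zt),4)
G=dict(spacer=(.648,.108,.012),roller=(.679,-.089,.026),ring=(.450,.065,.01),collar=(.555,.003,.014),worn=(.442,-.0995,.026),rA=(.473,.125,.01),rB=(.386,.125,.01))
E
python3 - <<'E'
from h import *
for f in("top0","side0","w1"):
    d=dict(np.load(f+".npz"))
    for n,(x,y,h) in G.items():
        try: print(f,n,*part(d,(x,y),h,24 if f!="w1" else 45))
        except Exception as e: print(f,n,"-",e)
E
```

```text
top0 spacer [0.6499 0.1016] 43.4 -0.0005
top0 roller [ 0.6799 -0.0895] 59.8 -0.0003
top0 ring [0.4478 0.0619] 41.0 -0.0003
top0 collar [0.5555 0.0031] 38.8 -0.0003
top0 worn [ 0.4427 -0.0994] 59.2 -0.0001
top0 rA - min() iterable argument is empty
top0 rB [0.3743 0.1327] 22.3 -0.0002
side0 spacer [0.6518 0.1   ] 46.8 0.0014
side0 roller [ 0.6819 -0.0916] 69.9 0.0016
side0 ring [0.4493 0.0603] 44.5 0.0013
side0 collar [0.5574 0.0023] 43.9 0.0015
side0 worn [ 0.4434 -0.1003] 69.5 0.0016
side0 rA [0.4876 0.1322] 27.9 0.0013
side0 rB [0.3782 0.1316] 27.1 0.0013
w1 spacer [0.6492 0.1015] 44.0 -0.0003
w1 roller [ 0.6795 -0.0897] 63.4 -0.0001
w1 ring [0.4671 0.0621] 6.6 -0.0001
w1 collar [0.5552 0.0032] 40.4 -0.0001
w1 worn [ 0.4681 -0.0977] 18.4 0.0002
w1 rA [0.487  0.1312] 27.7 -0.0001
w1 rB - OpenCV(4.12.0) /io/opencv/modules/calib3d/src/undistort.dispatch.cpp:347: error: (-215:Assertion failed) CV_IS_MAT(_src) && CV_IS_MAT(_dst) && (_src->rows == 1 || _src->cols == 1) && (_dst->rows == 1 || _dst->cols == 1) && _src->cols + _src->rows - 1 == _dst->rows + _dst->cols - 1 && (CV_MAT_TYPE(_src->type) == CV_32FC2 || CV_MAT_TYPE(_src->type) == CV_64FC2) && (CV_MAT_TYPE(_dst->type) == CV_32FC2 || CV_MAT_TYPE(_dst->type) == CV_64FC2) in function 'cvUndistortPointsInternal'
```

The top and wrist cameras agree within 1 mm. Now I'll grasp the spacer at (0.6495, 0.1016).

```bash
python3 -m creep '0.07 -0.013 -0.0124 0.03 0;0.07 -0.013 -0.0124 0.08 0;0.07 -0.013 -0.0124 0.13 0;0.07 -0.013 -0.0124 0.175 0;0.07 -0.013 -0.0124 0.19 0;0.07 -0.013 -0.0124 0.1965 0;0.07 -0.013 -0.0124 0.1965 0' 40
python3 -m creep '0.03 0 0 0 0;0.03 0 0 0 0;0.03 0 0 0 0;0.03 0 0 0 0;0.03 0 0 0 0' 40
```

```text
clock: 2.78
ee_pos: [0.6518, 0.1015, 0.0042]
tool_rot: [0.001, -0.0, 1.0, 0.0]
ft_force: [0.2, 0.1, 0.7]
opening: 0.0698
grasp_force: 0.0
clock: 3.4
ee_pos: [0.6505, 0.1009, 0.0026]
tool_rot: [-0.0, -0.0, 1.0, 0.0]
ft_force: [0.0, -0.9, -0.5]
opening: 0.0304
grasp_force: 0.0
```

Run:
```python
from h import *
from workcell import env,get_image
d=get_image("wrist"); cv2.imwrite("pics/w2.png",d["frame"]); s=env.state(); print(s["ee_pos"],s["opening"],s["grasp_force"])
```

```text
[0.65048281 0.10086975 0.00251869] 0.02991937002149559 0.0
```

View pics/w2.png

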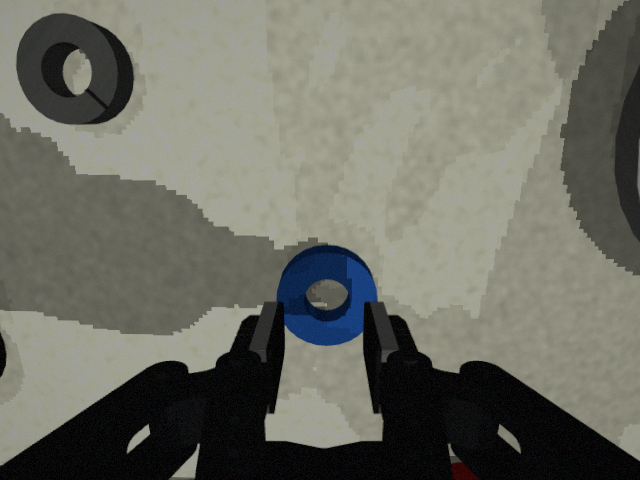

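The fingers closed to 30 mm without a hold. The spacer at (327,295) sits ahead of (-x) or below the tips at (275,305) and (375,305), so it seems to have slipped. I'll measure its position with the gripper opened and raised.

```bash
python3 -m creep '0.085 0 0 0 0;0.085 0 0 0 0;0.085 0 0 0 0;0.085 0 0 -0.05 0;0.085 0 0 -0.1 0;0.085 0 0 -0.1 0;0.085 0 0 -0.1 0'
python3 - <<'E'
from h import *
from workcell import env,get_image
for n in("wrist","top"):
    d=get_image(n); print(part(d,(.645,.1015),.012,60 if n=="wrist" else 24))
s=env.state(); print(s["ee_pos"],s["opening"],s["grasp_force"])
cv2.imwrite("pics/w3.png",get_image("wrist")["frame"])
E
```

```text
clock: 4.32
ee_pos: [0.6502, 0.1009, 0.1026]
tool_rot: [-0.0, -0.0, 1.0, -0.0]
ft_force: [-0.5, -0.3, 0.0]
opening: 0.0847
grasp_force: 0.0
(array([0.6495, 0.1015]), np.float64(44.2), -0.0003)Traceback (most recent call last):
  File "<stdin>", line 4, in <module>
  File "h.py", line 34, in part
    i=min([i for i in range(1,n) if S[i,4]>40],key=lambda i:np.hypot(*(C[i]-(u,v))))
ValueError: min() iterable argument is empty
```

The spacer hasn't moved, so the fingers passed over it. I'll measure the real tip height relative to the TCP from the wrist depth at the opening I'll use.

```bash
python3 -m creep '0.044 0 0 0 0;0.044 0 0 0 0;0.044 0 0 0 0'
python3 - <<'E'
from h import *
from workcell import env,get_image
d=get_image("wrist"); s=env.state(); print(s["ee_pos"],s["opening"])
uv,P=cloud(d,0,640,200,480)
k=(P[:,2]>.05)&(P[:,2]<.2); uv,P=uv[k],P[k]
for lo in np.arange(.09,.16,.004):
    q=(P[:,2]>=lo)&(P[:,2]<lo+.004)
    if q.sum(): print(lo.round(3),q.sum(),P[q].min(0).round(3)[:2],P[q].max(0).round(3)[:2])
cv2.imwrite("pics/w3.png",d["frame"])
E
```

```text
clock: 4.8
ee_pos: [0.6502, 0.1009, 0.102]
tool_rot: [-0.0, -0.0, 1.0, -0.0]
ft_force: [0.3, 0.2, 0.3]
opening: 0.044
grasp_force: 0.0
[0.65039459 0.1008846  0.10218712] 0.04400019850835045
0.134 85 [0.639 0.078] [0.659 0.123]
0.138 281 [0.637 0.072] [0.66  0.129]
0.142 481 [0.637 0.065] [0.66  0.135]
0.146 577 [0.637 0.065] [0.66  0.136]
0.15 625 [0.637 0.065] [0.66  0.136]
0.154 681 [0.637 0.064] [0.66  0.136]
0.158 737 [0.637 0.065] [0.66  0.136]
```

View pics/w3.png

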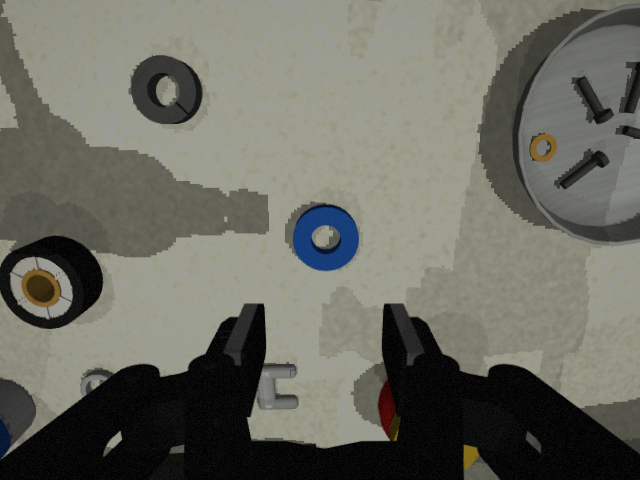

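The wrist depth puts the tips about 34 mm above the reported TCP at 44 mm opening: z is 0.136 where the TCP reads 0.102. The empty close fits that. I'll go by the observed tips, descend further, and check.

```bash
python3 -m creep '0.06 0.001 0.0006 0.05 0;0.06 0.001 0.0006 0.1 0;0.06 0.001 0.0006 0.12 0;0.06 0.001 0.0006 0.12 0;0.06 0.001 0.0006 0.12 0'
cat >> h.py <<'E'
def tips():
    from workcell import env,get_image
    s=env.state(); d=get_image("wrist"); e=s["ee_pos"]
    uv,P=cloud(d,150,500,280,470)
    # finger points: close to the tool in x, on either side in y, above the table
    for sg in(-1,1):
        k=(abs(P[:,0]-e[0])<.02)&(sg*(P[:,1]-e[1])>s["opening"]/2-.004)&(sg*(P[:,1]-e[1])<.06)&(P[:,2]>e[2]+.015)&(P[:,2]<e[2]+.06)
        z=np.sort(P[k,2]); print("tip",sg,z[[3,15,40]].round(4),"rel TCP",(z[15]-e[2]).round(4))
    print(e.round(4),s["opening"].round(4),s["ft_force"].round(1))
    return d
E
python3 - <<'E'
from h import *
d=tips()
E
```

```text
clock: 5.48
ee_pos: [0.6518, 0.1017, -0.0153]
tool_rot: [0.002, -0.0, 1.0, 0.0]
ft_force: [1.0, 0.5, 0.7]
opening: 0.0598
grasp_force: 0.0
tip -1 [-0.0003 -0.0003 -0.0003] rel TCP 0.015
tip 1 [-0.0003 -0.0003 -0.0003] rel TCP 0.015Traceback (most recent call last):
  File "<stdin>", line 2, in <module>
  File "h.py", line 47, in tips
    print(e.round(4),s["opening"].round(4),s["ft_force"].round(1))
                     ^^^^^^^^^^^^^^^^^^
AttributeError: 'float' object has no attribute 'round'
```

```bash
sed -i 's/(P\[:,2\]>e\[2\]+.015)/(P[:,2]>max(e[2]+.015,.016))/; s/s\["opening"\].round(4)/round(float(s["opening"]),4)/' h.py
python3 - <<'E'
from h import *
d=tips(); cv2.imwrite("pics/w4.png",d["frame"][200:480,120:520])
uv,P=cloud(d,150,500,250,470)
for sg in(-1,1):
  for lo in np.arange(.002,.04,.004):
    q=(P[:,2]>=lo)&(P[:,2]<lo+.004)&(abs(P[:,0]-.65)<.014)&(sg*(P[:,1]-.1015)>.024)&(sg*(P[:,1]-.1015)<.05)
    print(sg,lo.round(3),q.sum(),end=" | ")
E
```

```text
tip -1 [0.0224 0.023  0.0237] rel TCP 0.0378
tip 1 [0.0221 0.0231 0.0241] rel TCP 0.0378
[ 0.6521  0.1017 -0.0148] 0.0599 [ 0.2 -0.3  0.3]
-1 0.002 0 | -1 0.006 0 | -1 0.01 0 | -1 0.014 0 | -1 0.018 2 | -1 0.022 106 | -1 0.026 244 | -1 0.03 295 | -1 0.034 349 | -1 0.038 369 | 1 0.002 0 | 1 0.006 0 | 1 0.01 0 | 1 0.014 0 | 1 0.018 2 | 1 0.022 102 | 1 0.026 235 | 1 0.03 302 | 1 0.034 349 | 1 0.038 370 |
```

```bash
python3 -m creep '0.054 -0.001 0 0.008 0;0.054 -0.001 0 0.013 0;0.054 -0.001 0 0.013 0;0.054 -0.001 0 0.013 0'
python3 - <<'E'
from workcell import env
print(env.state()["q"].round(3),env.state()["qvel"].round(3))
E
```

```text
clock: 6.08
ee_pos: [0.6504, 0.1015, -0.0306]
tool_rot: [-0.0, -0.0, 1.0, -0.0]
ft_force: [-0.3, -0.1, 1.0]
opening: 0.0539
grasp_force: 0.0
[ 0.089  0.647  1.658 -0.     0.837 -1.482] [-0.    -0.003 -0.004 -0.    -0.    -0.   ]
```

```bash
python3 -m creep '0.054 -0.001 0 0 0;0.03 -0.001 0 0 0;0.03 -0.001 0 0 0;0.03 -0.001 0 0 0;0.03 -0.001 0 0 0' 40
```

```text
clock: 6.7
ee_pos: [0.6524, 0.1016, -0.0297]
tool_rot: [0.001, -0.0, 1.0, 0.0]
ft_force: [0.5, 0.6, 4.0]
opening: 0.0414
grasp_force: 40.7
```

```bash
python3 -m creep '0.03 0 0 -0.06 0;0.03 0 0 -0.12 0;0.03 0.02 -0.04 -0.175 0;0.03 0.045 -0.095 -0.175 0;0.03 0.07 -0.15 -0.175 0;0.03 0.095 -0.205 -0.175 0;0.03 0.12 -0.26 -0.175 0;0.03 0.142 -0.31 -0.175 0'
python3 -m creep '0.03 0 -0.027 0 0;0.03 0 -0.027 0 0;0.03 0 -0.027 0 0;0.03 0 -0.027 0 0'
python3 - <<'E'
from h import *
d=tips(); cv2.imwrite("pics/w5.png",d["frame"]); np.savez("w5.npz",**d)
E
```

```text
clock: 7.7
ee_pos: [0.5077, -0.2099, 0.1439]
tool_rot: [-0.001, 0.0, 1.0, 0.0]
ft_force: [0.5, -0.1, 0.9]
opening: 0.0418
grasp_force: 40.7
clock: 8.2
ee_pos: [0.5095, -0.2341, 0.1442]
tool_rot: [-0.0, -0.001, 1.0, 0.0]
ft_force: [-0.8, 0.1, -0.1]
opening: 0.0419
grasp_force: 40.7
tip -1 [0.1742 0.176  0.1798] rel TCP 0.0318
tip 1 [0.1743 0.1771 0.1814] rel TCP 0.0329
[ 0.5095 -0.2341  0.1442] 0.0419 [-0.8  0.1 -0.1]
```

View pics/w5.png

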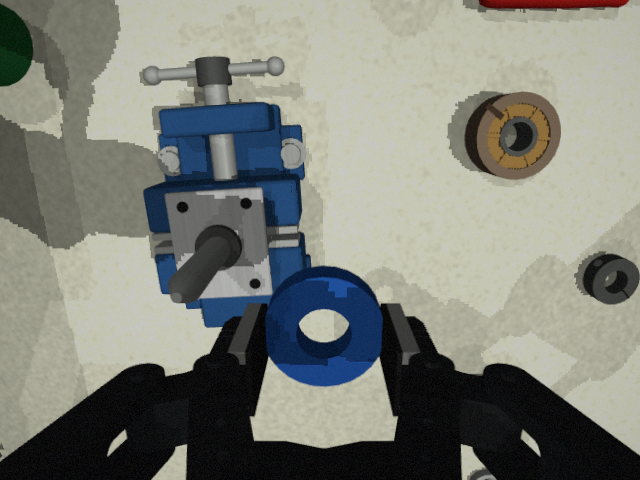

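The spacer is held level with its centre at (325,335). The axle tip is at (183,293) and its foot at (225,245). I'll fit circles to the depth points for the axle and the held spacer from this one view.

```bash
cat >> h.py <<'E'
from scipy.optimize import least_squares
def circ(P,r,x0):
    f=least_squares(lambda p:np.hypot(P[:,0]-p[0],P[:,1]-p[1])-r,x0,loss="soft_l1",f_scale=.001); return f.x.round(4),float(np.abs(f.fun).mean().round(4))
def axle(d,x0=(.509,-.297)):
    uv,P=cloud(d,0,640,0,480); n=np.hypot(P[:,0]-x0[0],P[:,1]-x0[1])<.02
    for lo,hi in((.09,.105),(.105,.12),(.12,.138)):
        Q=P[n&(P[:,2]>lo)&(P[:,2]<hi)]
        if len(Q)>20: print("axle",lo,len(Q),*circ(Q,.008,x0))
    Q=P[n&(P[:,2]>.146)&(P[:,2]<.156)]
    if len(Q): print("tip",len(Q),Q.mean(0).round(4),Q[:,2].max().round(4))
def held(d,e,zlo,zhi,w=.035):
    """held ring: top-face points; hull centre"""
    uv,P=cloud(d,0,640,200,480)
    m=np.zeros((480,640),np.uint8)
    k=(abs(P[:,0]-e[0])<w)&(abs(P[:,1]-e[1])<w)&(P[:,2]>zlo)&(P[:,2]<zhi)
    return uv[k],P[k]
E
python3 - <<'E'
from h import *
for f in("w5","top0","side0"): d=dict(np.load(f+".npz")); print(f); axle(d)
d=dict(np.load("w5.npz")); e=np.array([.5095,-.2341])
hsv=cv2.cvtColor(d["frame"],cv2.COLOR_BGR2HSV); b=cv2.inRange(hsv,(105,120,40),(130,255,255))
uv,P=held(d,e,.165,.2); k=b[uv[:,1],uv[:,0]]>0; uv,P=uv[k],P[k]
print("z",np.percentile(P[:,2],[2,25,50,75,98]).round(4))
t=P[P[:,2]>np.median(P[:,2])-.003]
A=np.c_[t[:,:2]-t[:,:2].mean(0),np.ones(len(t))]; print("tilt",np.linalg.lstsq(A,t[:,2],rcond=None)[0].round(3))
print("outer",t.min(0).round(4),t.max(0).round(4))
H=cv2.convexHull(np.float32(t[:,:2]*1000)); M=cv2.moments(H); print("hull",M["m10"]/M["m00"],M["m01"]/M["m00"],cv2.minEnclosingCircle(H))
i=np.hypot(*(t[:,:2]-[t[:,0].mean(),t[:,1].mean()]).T)<.0115; print("bore",circ(t[i],.01,t[:,:2].mean(0)))
E
```

```text
w5
axle 0.09 281 [ 0.5082 -0.2999] 0.0002
axle 0.105 337 [ 0.5082 -0.2999] 0.0002
axle 0.12 505 [ 0.5082 -0.2996] 0.0002
tip 396 [ 0.507  -0.2985  0.1494] 0.1533
top0
axle 0.09 21 [ 0.509  -0.2991] 0.0005
axle 0.12 28 [ 0.5092 -0.299 ] 0.0005
tip 25 [ 0.5087 -0.2982  0.1495] 0.1549
side0
axle 0.09 43 [ 0.5096 -0.2998] 0.0012
axle 0.105 45 [ 0.5096 -0.2998] 0.0012
axle 0.12 54 [ 0.51   -0.2998] 0.0012
tip 18 [ 0.509  -0.2979  0.1491] 0.1531
z [0.1758 0.1849 0.1855 0.1859 0.1868]
tilt [0.002 0.001 0.186]
outer [ 0.4851 -0.2691  0.1825] [ 0.5298 -0.2138  0.1914]
hull 507.01365767244056 -237.38241679765034 ((507.8391418457031, -241.47006225585938), 28.389545440673828)
bore (array([ 0.5065, -0.2348]), 0.0008)
```

Tilt is negligible. In the wrist frame the axle is at (0.5082, -0.2998) and the spacer at about (0.507, -0.2346). I'll move over it and lower with a force check.

```bash
python3 -m creep '0.03 -0.001 -0.045 0 0;0.03 -0.001 -0.0652 0 0;0.03 -0.001 -0.0652 0 0;0.03 -0.001 -0.0652 0.02 0;0.03 -0.001 -0.0652 0.035 0;0.03 -0.001 -0.0652 0.045 0;0.03 -0.001 -0.0652 0.045 0'
python3 - <<'E'
from h import *
d=tips(); cv2.imwrite("pics/w6.png",d["frame"][180:480,120:520]); np.savez("w6.npz",**d); axle(d)
E
```

```text
clock: 9.12
ee_pos: [0.5095, -0.2995, 0.0978]
tool_rot: [-0.001, -0.0, 1.0, 0.001]
ft_force: [-0.3, -0.6, 0.7]
opening: 0.0414
grasp_force: 40.7
tip -1 [0.1276 0.13   0.133 ] rel TCP 0.0322
tip 1 [0.1283 0.131  0.1345] rel TCP 0.0332
[ 0.5095 -0.2995  0.0978] 0.0414 [-0.3 -0.6  0.7]
axle 0.12 614 [ 0.5088 -0.2999] 0.0025
tip 913 [ 0.5073 -0.2939  0.1498] 0.156
```

View pics/w6.png

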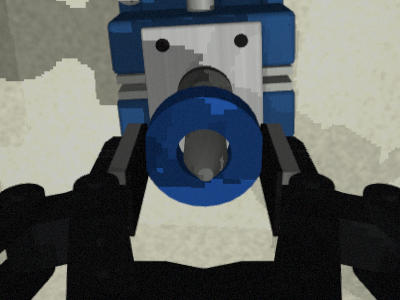

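The axle is through the bore and centred (crop (205,165)), with no contact force. I'll lower, release and lift clear.

```bash
python3 -m creep '0.03 0 0 0.02 0;0.03 0 0 0.035 0;0.03 0 0 0.042 0;0.03 0 0 0.042 0;0.06 0 0 0.042 0;0.06 0 0 0.042 0;0.06 0 0 0.042 0;0.06 0 0 0.042 0'
python3 -m creep '0.085 0 0 -0.05 0;0.085 0 0 -0.1 0;0.085 -0.03 0.06 -0.1 0;0.085 -0.05 0.1 -0.1 0;0.085 -0.05 0.1 -0.1 0'
python3 - <<'E'
from h import *
d=tips(); cv2.imwrite("pics/w7.png",d["frame"]); np.savez("w7.npz",**d); axle(d)
hsv=cv2.cvtColor(d["frame"],cv2.COLOR_BGR2HSV); b=cv2.inRange(hsv,(105,120,40),(130,255,255))
uv,P=cloud(d,0,640,0,480); k=(b[uv[:,1],uv[:,0]]>0)&(np.hypot(P[:,0]-.508,P[:,1]+.3)<.03)&(P[:,2]>.074)
Q=P[k]; z=np.percentile(Q[:,2],[2,50,98]).round(4); T=Q[Q[:,2]>z[1]-.003]; print(len(T),z,T.min(0).round(4),T.max(0).round(4))
E
```

```text
clock: 10.18
ee_pos: [0.5108, -0.3008, 0.0579]
tool_rot: [0.0, -0.0, 1.0, -0.0]
ft_force: [-1.0, 0.2, 0.8]
opening: 0.0598
grasp_force: 0.0
clock: 10.8
ee_pos: [0.5618, -0.1978, 0.1579]
tool_rot: [0.0, -0.002, 1.0, 0.0]
ft_force: [-0.7, -0.9, 0.2]
opening: 0.0852
grasp_force: 0.0
tip -1 [0.2028 0.2033 0.2041] rel TCP 0.0453
tip 1 [0.2026 0.2032 0.2039] rel TCP 0.0453
[ 0.5618 -0.1978  0.1579] 0.0852 [-0.7 -0.9  0.2]
axle 0.09 1164 [ 0.5084 -0.2977] 0.0056
axle 0.105 342 [ 0.5082 -0.2999] 0.0002
axle 0.12 521 [ 0.5083 -0.2997] 0.0002
tip 418 [ 0.5081 -0.2978  0.1494] 0.1535
2918 [0.0802 0.0897 0.0912] [ 0.4869 -0.3223  0.0867] [ 0.5302 -0.2794  0.1312]
```

The spacer top is at z 0.0897 and centred, so it's seated. Next, the roller.

```bash
python3 -m creep '0.085 -0.045 0.04 0 0;0.085 -0.09 0.08 0.03 0;0.085 -0.12 0.108 0.075 0;0.085 -0.12 0.108 0.12 0;0.085 -0.12 0.108 0.145 0;0.085 -0.12 0.108 0.145 0;0.085 -0.12 0.108 0.145 0'
python3 - <<'E'
from h import *
d=tips(); print(part(d,(.6797,-.0896),.026,70))
uv,P=cloud(d,150,500,250,470)
E
```

```text
clock: 11.72
ee_pos: [0.6814, -0.094, 0.0138]
tool_rot: [0.001, 0.0, 1.0, -0.0]
ft_force: [0.3, -1.0, 0.3]
opening: 0.0851
grasp_force: 0.0
tip -1 [0.0587 0.059  0.0597] rel TCP 0.0452
tip 1 [0.0585 0.0591 0.0598] rel TCP 0.0453
[ 0.6814 -0.094   0.0138] 0.0851 [ 0.3 -1.   0.3]
(array([ 0.6806, -0.0897]), np.float64(62.1), -0.0002)
```

```bash
python3 -m creep '0.085 -0.001 0.0043 0.02 0;0.085 -0.001 0.0043 0.035 0;0.08 -0.001 0.0043 0.045 0;0.08 -0.001 0.0043 0.045 0;0.05 -0.001 0.0043 0.045 0;0.05 -0.001 0.0043 0.045 0;0.05 -0.001 0.0043 0.045 0;0.05 -0.001 0.0043 0.045 0' 40
python3 -c "
from workcell import env
print(env.state()['ee_pos'])"
```

```text
clock: 12.78
ee_pos: [0.6824, -0.0885, -0.0316]
tool_rot: [0.001, -0.0, 1.0, -0.0]
ft_force: [0.8, -0.3, 2.3]
opening: 0.0597
grasp_force: 43.4
[ 0.68239158 -0.08854341 -0.03162766]
```

```bash
python3 -m creep '0.05 0 0 -0.06 0;0.05 0 0 -0.12 0;0.05 0.02 -0.025 -0.175 0;0.05 0.055 -0.068 -0.19 0;0.05 0.09 -0.11 -0.19 0;0.05 0.125 -0.153 -0.19 0;0.05 0.155 -0.19 -0.19 0;0.05 0.172 -0.211 -0.19 0'
python3 -m creep '0.05 0 0 0 0;0.05 0 0 0.02 0;0.05 0 0 0.035 0;0.05 0 0 0.045 0;0.05 0 0 0.045 0'
python3 - <<'E'
from h import *
d=tips(); cv2.imwrite("pics/w8.png",d["frame"][180:480,120:520]); np.savez("w8.npz",**d); axle(d)
E
```

```text
clock: 13.78
ee_pos: [0.5073, -0.3008, 0.1571]
tool_rot: [-0.001, 0.001, 1.0, 0.0]
ft_force: [0.6, -0.1, -1.0]
opening: 0.0592
grasp_force: 44.1
clock: 14.4
ee_pos: [0.5089, -0.2981, 0.1106]
tool_rot: [-0.001, -0.001, 1.0, 0.001]
ft_force: [-0.6, 0.1, -1.5]
opening: 0.0594
grasp_force: 44.1
tip -1 [0.143  0.1491 0.1519] rel TCP 0.0385
tip 1 [0.1482 0.1512 0.1526] rel TCP 0.0406
[ 0.5089 -0.2981  0.1106] 0.0594 [-0.6  0.1 -1.5]
axle 0.09 73 [ 0.4974 -0.2971] 0.0012
tip 1004 [ 0.5135 -0.2989  0.1512] 0.156
```

View pics/w8.png

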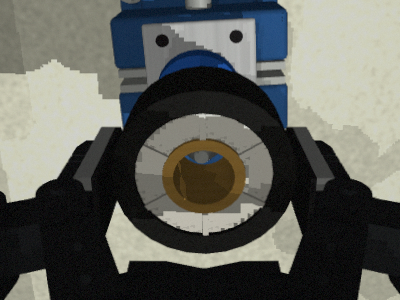

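The axle tip shows in the bush at crop (200,157), slightly left of the bore centre at (207,165). I'll shift 1.5 mm and lower.

```bash
python3 -m creep '0.05 -0.0015 -0.0015 0 0;0.05 -0.0015 -0.0015 0 0;0.05 -0.0015 -0.0015 0.01 0;0.05 -0.0015 -0.0015 0.02 0;0.05 -0.0015 -0.0015 0.02 0'
python3 -m creep '0.05 0 0 0.01 0;0.05 0 0 0.02 0;0.05 0 0 0.029 0;0.05 0 0 0.029 0;0.05 0 0 0.029 0'
```

```text
clock: 15.08
ee_pos: [0.5099, -0.3003, 0.0908]
tool_rot: [-0.001, -0.0, 1.0, 0.001]
ft_force: [0.5, -0.1, -0.9]
opening: 0.0596
grasp_force: 44.1
clock: 15.7
ee_pos: [0.5111, -0.3009, 0.0635]
tool_rot: [-0.0, -0.0, 1.0, 0.0]
ft_force: [0.0, 1.4, -1.7]
opening: 0.0593
grasp_force: 44.1
```

Slid down freely. I'll release, lift and check.

```bash
python3 -m creep '0.085 0 0 0 0;0.085 0 0 0 0;0.085 0 0 0 0;0.085 0 0 -0.05 0;0.085 0 0 -0.1 0;0.085 0.01 0.06 -0.1 0;0.085 0.02 0.1 -0.1 0;0.085 0.02 0.1 -0.1 0'
cat >> h.py <<'E'
def stacked(d,h,r):
    """level of the topmost ring on the axle: points 12..r mm off the axle"""
    uv,P=cloud(d,0,640,0,480); q=np.hypot(P[:,0]-.5082,P[:,1]+.2998)
    T=P[(q>.011)&(q<r+.006)&(abs(P[:,2]-h)<.012)]; z=np.median(T[:,2]); T=T[abs(T[:,2]-z)<.003]
    A=np.c_[T[:,:2]-T[:,:2].mean(0),np.ones(len(T))]
    c,R=cv2.minEnclosingCircle(np.float32(T[:,:2]*1000))
    print("top z",z.round(4),"want",h,"tilt",np.linalg.lstsq(A,T[:,2],rcond=None)[0][:2].round(3),"circle",np.round(c,1),round(R,1),len(T))
E
python3 - <<'E'
from h import *
d=tips(); np.savez("w9.npz",**d); stacked(d,.116,.03); axle(d)
print(part(d,(.5554,.0031),.014,60))
E
```

```text
clock: 16.7
ee_pos: [0.4901, -0.1984, 0.1637]
tool_rot: [-0.0, -0.002, 1.0, 0.0]
ft_force: [0.5, 0.1, -1.0]
opening: 0.0853
grasp_force: 0.0
tip -1 [0.2085 0.209  0.2097] rel TCP 0.0453
tip 1 [0.2085 0.209  0.2099] rel TCP 0.0453
[ 0.4901 -0.1984  0.1637] 0.0853 [ 0.5  0.1 -1. ]
top z 0.1151 want 0.116 tilt [ 0.001 -0.005] circle [ 509.1 -301. ] 30.7 5735
axle 0.105 2331 [ 0.5071 -0.2947] 0.0063
axle 0.12 530 [ 0.5084 -0.2996] 0.0003
tip 298 [ 0.507  -0.2983  0.1494] 0.1536
(array([0.555 , 0.0025]), np.float64(42.1), -0.0004)
```

Roller seated and level. Next, the brass ring.

```bash
python3 -m creep '0.085 0.01 0.05 0 0;0.085 0.02 0.105 0 0;0.085 0.03 0.16 0.02 0;0.06 0.04 0.215 0.05 0;0.06 0.04 0.26 0.1 0;0.06 0.04 0.26 0.14 0;0.06 0.04 0.26 0.14 0;0.06 0.04 0.26 0.14 0'
python3 - <<'E'
from h import *
d=tips(); print(part(d,(.448,.0617),.01,70))
E
```

```text
clock: 17.75
ee_pos: [0.4529, 0.0583, 0.0247]
tool_rot: [0.001, 0.0, 1.0, -0.0]
ft_force: [0.2, -0.1, 0.4]
opening: 0.0598
grasp_force: 0.0
tip -1 [0.0619 0.0625 0.0637] rel TCP 0.0378
tip 1 [0.0617 0.0624 0.0634] rel TCP 0.0377
[0.4529 0.0583 0.0247] 0.0598 [ 0.2 -0.1  0.4]
(array([0.4472, 0.0618]), np.float64(42.4), -0.0003)
```

```bash
python3 -m creep '0.06 0.0035 0.0035 0.03 0;0.06 0.0035 0.0035 0.05 0;0.055 0.0035 0.0035 0.055 0;0.055 0.0035 0.0035 0.055 0;0.03 0.0035 0.0035 0.055 0;0.03 0.0035 0.0035 0.055 0;0.03 0.0035 0.0035 0.055 0;0.03 0.0035 0.0035 0.055 0' 40
python3 -c "
from workcell import env
print(env.state()['ee_pos'])"
```

```text
clock: 18.8
ee_pos: [0.4493, 0.0624, -0.0298]
tool_rot: [0.002, -0.0, 1.0, -0.0]
ft_force: [-1.2, -0.8, 5.5]
opening: 0.0394
grasp_force: 40.0
[ 0.44930426  0.06244263 -0.02977537]
```

```bash
python3 -m creep '0.03 0 0 -0.06 0;0.03 0 0 -0.12 0;0.03 -0.005 -0.04 -0.17 0;0.03 -0.015 -0.095 -0.195 0;0.03 -0.025 -0.15 -0.195 0;0.03 -0.035 -0.205 -0.195 0;0.03 -0.045 -0.26 -0.195 0;0.03 -0.055 -0.315 -0.195 0'
python3 -m creep '0.03 -0.0055 -0.046 0 0;0.03 -0.0055 -0.046 0 0;0.03 -0.0055 -0.046 0 0;0.03 -0.0055 -0.046 0.015 0;0.03 -0.0055 -0.046 0.015 0;0.03 -0.0055 -0.046 0.015 0'
python3 - <<'E'
from h import *
d=tips(); np.savez("w10.npz",**d); axle(d); cv2.imwrite("pics/w10.png",d["frame"][180:480,120:520])
E
```

```text
clock: 19.8
ee_pos: [0.5028, -0.2543, 0.1644]
tool_rot: [0.001, 0.0, 1.0, -0.0]
ft_force: [0.5, 0.8, -1.0]
opening: 0.0393
grasp_force: 41.1
clock: 20.55
ee_pos: [0.5079, -0.2974, 0.1481]
tool_rot: [-0.0, -0.001, 1.0, 0.0]
ft_force: [-0.2, 0.6, -0.9]
opening: 0.039
grasp_force: 41.2
tip -1 [0.1779 0.1794 0.1824] rel TCP 0.0313
tip 1 [0.1786 0.1813 0.1845] rel TCP 0.0332
[ 0.5079 -0.2974  0.1481] 0.039 [-0.2  0.6 -0.9]
axle 0.09 45 [ 0.5151 -0.3175] 0.0007
axle 0.105 1964 [ 0.5015 -0.2965] 0.005
axle 0.12 233 [ 0.5083 -0.2996] 0.0001
```

View pics/w10.png

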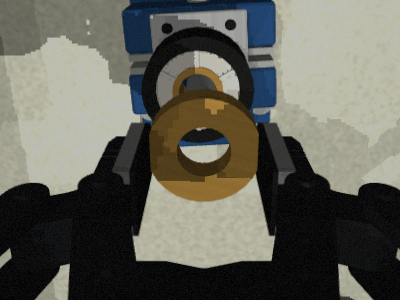

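The ring is level in the grip at crop (205,147). I'll correct 2 mm and lower in two stages.

```bash
python3 -m creep '0.03 -0.002 -0.002 0 0;0.03 -0.002 -0.002 0 0;0.03 -0.002 -0.002 0.015 0;0.03 -0.002 -0.002 0.03 0;0.03 -0.002 -0.002 0.04 0;0.03 -0.002 -0.002 0.04 0'
python3 -m creep '0.03 0 0 0.007 0;0.03 0 0 0.014 0;0.03 0 0 0.014 0;0.03 0 0 0.014 0'
```

```text
clock: 21.35
ee_pos: [0.5089, -0.2996, 0.1066]
tool_rot: [-0.001, -0.0, 1.0, 0.001]
ft_force: [-0.8, -1.0, -1.2]
opening: 0.0394
grasp_force: 41.2
clock: 21.85
ee_pos: [0.5103, -0.3005, 0.0947]
tool_rot: [0.0, -0.0, 1.0, -0.0]
ft_force: [-0.0, 0.9, -1.2]
opening: 0.0394
grasp_force: 41.2
```

```bash
python3 -m creep '0.03 0 0 0.005 0;0.03 0 0 0.005 0;0.03 0 0 0.005 0;0.06 0 0 0.005 0;0.06 0 0 0.005 0;0.06 0 0 0.005 0;0.06 0 0 0.005 0'
python3 -m creep '0.085 0 0 -0.04 0;0.085 0 0 -0.09 0;0.085 -0.02 0.05 -0.09 0;0.085 -0.035 0.11 -0.09 0;0.085 -0.035 0.11 -0.09 0'
python3 - <<'E'
from h import *
d=tips(); np.savez("w11.npz",**d); stacked(d,.126,.021); axle(d)
d=get=__import__("workcell").get_image("top"); print(part(d,(.5554,.0028),.014,24),part(d,(.442,-.0995),.026,28))
E
```

```text
clock: 22.72
ee_pos: [0.5102, -0.3005, 0.0897]
tool_rot: [0.0, -0.0, 1.0, -0.0]
ft_force: [0.2, -0.2, 0.2]
opening: 0.0597
grasp_force: 0.0
clock: 23.35
ee_pos: [0.5457, -0.1865, 0.1797]
tool_rot: [0.0, -0.003, 1.0, 0.001]
ft_force: [-0.3, -0.3, 0.1]
opening: 0.0848
grasp_force: 0.0
tip -1 [0.2249 0.2251 0.2257] rel TCP 0.0454
tip 1 [0.2246 0.2253 0.226 ] rel TCP 0.0456
[ 0.5457 -0.1865  0.1797] 0.0848 [-0.3 -0.3  0.1]
top z 0.125 want 0.126 tilt [ 0.003 -0.011] circle [ 508.3 -300.9] 21.5 2987
axle 0.105 540 [ 0.5082 -0.2865] 0.0047
axle 0.12 2937 [ 0.5079 -0.2957] 0.0063
tip 312 [ 0.5077 -0.2979  0.1495] 0.1535
(array([0.5556, 0.0031]), np.float64(38.8), -0.0003) (array([ 0.4428, -0.0995]), np.float64(59.2), -0.0001)
```

Ring seated and level. Last is the collar. Its set screw faces +x/+y at about 45°, clear of the pads closing along y.

```bash
python3 -m creep '0.085 -0.004 0.05 0 0;0.07 -0.008 0.105 0.02 0;0.06 -0.0114 0.16 0.06 0;0.06 -0.0114 0.1895 0.11 0;0.06 -0.0114 0.1895 0.15 0;0.06 -0.0114 0.1895 0.155 0;0.06 -0.0114 0.1895 0.155 0;0.06 -0.0114 0.1895 0.155 0'
python3 - <<'E'
from h import *
d=tips(); print(part(d,(.5554,.003),.014,70))
E
```

```text
clock: 24.45
ee_pos: [0.5588, -0.0021, 0.0268]
tool_rot: [0.002, 0.001, 1.0, -0.0]
ft_force: [-0.1, -0.3, -0.5]
opening: 0.0597
grasp_force: 0.0
tip -1 [0.0638 0.0647 0.0659] rel TCP 0.0379
tip 1 [0.0635 0.0644 0.0657] rel TCP 0.0376
[ 0.5588 -0.0021  0.0268] 0.0597 [-0.1 -0.3 -0.5]
(array([0.5552, 0.0032]), np.float64(41.0), -0.0003)
```

```bash
python3 -m creep '0.06 0.0015 0.005 0.03 0;0.06 0.0015 0.005 0.05 0;0.055 0.0015 0.005 0.056 0;0.055 0.0015 0.005 0.056 0;0.03 0.0015 0.005 0.056 0;0.03 0.0015 0.005 0.056 0;0.03 0.0015 0.005 0.056 0;0.03 0.0015 0.005 0.056 0' 40
python3 -c "
from workcell import env
print(env.state()['ee_pos'])"
```

```text
clock: 25.5
ee_pos: [0.5562, 0.0039, -0.0303]
tool_rot: [0.001, -0.0, 1.0, -0.0]
ft_force: [-0.1, -0.2, 5.6]
opening: 0.0382
grasp_force: 40.6
[ 0.55621527  0.00393958 -0.03030236]
```

```bash
python3 -m creep '0.03 0 0 -0.06 0;0.03 0 0 -0.12 0;0.03 0.007 -0.045 -0.165 0;0.03 0.015 -0.1 -0.2 0;0.03 0.023 -0.15 -0.2 0;0.03 0.032 -0.205 -0.2 0;0.03 0.04 -0.26 -0.2 0;0.03 0.047 -0.303 -0.2 0'
python3 -m creep '0.03 0 0 0 0;0.03 0 0 0 0;0.03 0 0 0.015 0;0.03 0 0 0.025 0;0.03 0 0 0.025 0;0.03 0 0 0.025 0'
python3 - <<'E'
from h import *
d=tips(); np.savez("w12.npz",**d); cv2.imwrite("pics/w12.png",d["frame"][180:480,120:520])
E
```

```text
clock: 26.5
ee_pos: [0.507, -0.3007, 0.168]
tool_rot: [-0.0, 0.0, 1.0, 0.0]
ft_force: [0.2, 0.3, 0.1]
opening: 0.0382
grasp_force: 40.7
clock: 27.25
ee_pos: [0.5082, -0.2985, 0.1434]
tool_rot: [-0.0, -0.0, 1.0, 0.0]
ft_force: [0.0, -0.3, -0.5]
opening: 0.038
grasp_force: 40.7
tip -1 [0.174  0.1774 0.1792] rel TCP 0.034
tip 1 [0.1735 0.176  0.1789] rel TCP 0.0325
[ 0.5082 -0.2985  0.1434] 0.038 [ 0.  -0.3 -0.5]
```

View pics/w12.png

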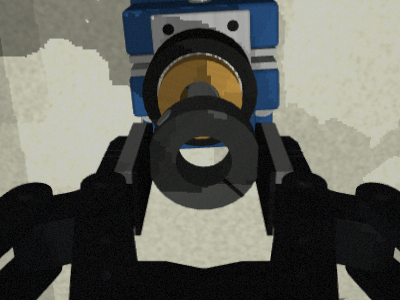

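The collar is level at crop (205,155). I'll shift 1 mm and lower.

```bash
python3 -m creep '0.03 -0.001 -0.001 0 0;0.03 -0.001 -0.001 0.015 0;0.03 -0.001 -0.001 0.028 0;0.03 -0.001 -0.001 0.035 0;0.03 -0.001 -0.001 0.035 0'
python3 -m creep '0.03 0 0 0.008 0;0.03 0 0 0.008 0;0.03 0 0 0.008 0;0.03 0 0 0.008 0'
```

```text
clock: 27.92
ee_pos: [0.5081, -0.2993, 0.1072]
tool_rot: [-0.001, -0.0, 1.0, 0.001]
ft_force: [-0.1, -0.7, -0.7]
opening: 0.0377
grasp_force: 40.7
clock: 28.42
ee_pos: [0.5093, -0.3001, 0.101]
tool_rot: [0.0, -0.0, 1.0, -0.0]
ft_force: [0.3, 1.3, -1.0]
opening: 0.0378
grasp_force: 40.7
```

```bash
python3 -m creep '0.03 0 0 0.001 0;0.06 0 0 0.001 0;0.06 0 0 0.001 0;0.06 0 0 0.001 0;0.06 0 0 0.001 0'
python3 -m creep '0.085 0 0 -0.04 0;0.085 0 0 -0.09 0;0.085 -0.02 0.05 -0.09 0;0.085 -0.035 0.11 -0.09 0;0.085 -0.035 0.11 -0.09 0;0.085 -0.035 0.11 -0.09 0'
python3 - <<'E'
from h import *
d=tips(); stacked(d,.140,.02); cv2.imwrite("pics/w13.png",d["frame"])
E
```

```text
clock: 29.05
ee_pos: [0.5091, -0.2999, 0.0997]
tool_rot: [0.0, -0.0, 1.0, -0.0]
ft_force: [-0.4, -0.1, 0.6]
opening: 0.06
grasp_force: 0.0
clock: 29.8
ee_pos: [0.544, -0.19, 0.1896]
tool_rot: [-0.0, -0.001, 1.0, -0.0]
ft_force: [0.2, 0.2, -0.5]
opening: 0.0851
grasp_force: 0.0
tip -1 [0.2345 0.2351 0.2357] rel TCP 0.0455
tip 1 [0.2343 0.2347 0.2356] rel TCP 0.0451
[ 0.544  -0.19    0.1896] 0.0851 [ 0.2  0.2 -0.5]
top z 0.1397 want 0.14 tilt [ 0.    -0.007] circle [ 508.8 -300.3] 20.7 2889
```

View pics/w13.png

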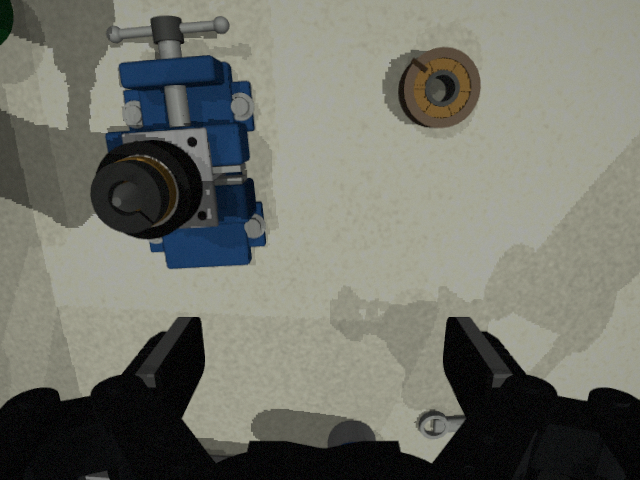

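The full stack is on the axle, with the collar at (125,195) and its top at z 0.1397. It's level, the gripper is clear, and the worn roller at (440,88) is untouched.

```bash
python3 -c "
from workcell import env
print(env.job_done())"
```

```text
the job is handed in; nothing more can be done
None
```

I handed the job in at about 30 s: spacer, new roller, brass ring and collar are on the axle in that order, each measured seated, level and released, and the worn roller was left untouched; the hand-in returned no verdict.

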